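Sort the washed things from the draining mat

TASK

The things on the draining mat have been washed and left in a jumble: put each where it belongs. The two melamine cups go mouth down over the two pegs of the dish rack, one on each; the wooden spoon lies lengthwise in the utensil trough; the bar of soap and the nail brush lie flat in the steel soap tray, one in each half, the brush with its bristles down. Set each thing down rather than dropping it, and leave the milk pan standing as it is in the rack.

Things in the scene. Friction and masses are not known exactly. Their poses are not given: they have to be found in the camera images.
- cup_a_mid (a point): Centre, half-way up, of a cream melamine cup, no handle, standing mouth down on the mat: 62 mm high, outside 66 mm across at the mouth (below), narrowing evenly to 55 mm at the base (above), wall 3 mm, inside 58 mm deep, about 90 g. On its axis 31 mm above its lip; z runs from lip to base, up while mouth down. It is round: yaw means nothing.
- cup_b_mid (a point): The same for the second cup, identical to the first. Either cup may go on either peg.
- spoon_mid (a point): Point on the handle's axis of the wooden spoon at its centre of mass, 6.5 mm above what it lies on. Spoon 225 mm long; round handle 13 mm thick; bowl 47 mm wide, 14 mm high. x points along the handle to the bowl: the bowl ends 103 mm ahead of this point, the handle 122 mm behind; bare handle from 40 mm ahead to 120 mm behind. Lies across the mat's side nearest the robot.
- soap_mid (a point): Centre of the cream bar of soap, 76 mm long (x) by 52 mm wide (y) by 26 mm high (z up), rounded edges, about 100 g, lying flat.
- brush_mid (a point): Centre, half-way up, of the nail brush, bristles down: 84 mm long (x), 40 mm wide (y), 34 mm high (z up). The upper 18 mm is the wooden back, of full size; below it is the bristle block, 74 by 32 mm, stiff. About 60 g.
- peg_1: One of two upright cup pegs of the white folding dish rack (fixed): grey, 12 mm thick, 40 mm high. Origin at its foot on the slatted floor, 12 mm above the ledge, where a cup's lip rests; z up, x along the rack away from the robot, to the pan. It is 90 mm from peg_2 towards +y. Rack walls, 52 mm high, are 70 mm off towards -x and 55 mm off sideways; the raised flap is at the far end, 130 mm high.
- peg_2: The other cup peg, the same, 90 mm towards -y of peg_1.
- trough: Utensil trough: open tray of grey plastic, fixed, 270 mm long (x), 90 mm wide (y), 28 mm high, walls 3 mm, inner floor 3 mm above the ledge. Origin at the centre of its underside, z up. Stands on one side of the rack, the soap tray on the other. The spoon fits lengthwise, either way round.
- soap_tray: Shallow steel soap tray, fixed, 220 mm long (x), 114 mm wide (y), rim 12 mm high, 3 mm thick. A low rib across the middle (x = 0; 8 mm wide, 9 mm high) makes two halves, centred 54 mm from the origin towards +x and -x, each 103 by 108 mm inside. Things lie on low ribs whose tops are 5 mm above the ledge. Origin at the centre of its underside, z up. Stands on one side of the rack.
- pan_mid (a point): Centre of the steel milk pan, 130 mm across, 75 mm high, that stands in the rack's far part; its wall is 70 mm or more beyond the pegs, its top 87 mm above the ledge, its handle over the rack's far left corner. Leave it. The mat under the five things is 4 mm thick, fixed, beside the rack's group. A pump bottle (170 mm) and a tumbler stand beyond, at x 0.84, y about 0; no part of the job.
Not all that is in view belongs to the job. There is more than one size of the part that bears spoon_mid; the job needs the largest. Leave any purple look-alike of the part that bears soap_mid alone.

How it is judged:
By the outcome, as a careful person would: the job done as asked, in the order asked, and still so for the second after the job is handed in, with the robot touching nothing.
It also fails if it takes over 131 s, if anything falls off the work surface, if the arm or the gripper's body presses on something with over 40 N, if the wrist force passes 120 N, or if a joint passes its speed limit or range.

ROBOT

A 6-joint arm with a two-finger parallel gripper is mounted at the origin on the work surface. World frame = base frame: x ahead of the robot, y to its left, z up, the work surface at z = 0. Lengths are in m, angles in rad, forces in N, time in s.
With the tool pointing down it reaches from about 0.35 to 0.975 m from the base axis. Payload 4.9 kg.
Tool frame: the origin (TCP) lies between the finger pads; the fingertips stand 17 mm ahead of it and the grasp point (between the pads) lies 2 mm behind it (manip.nose_length is the distance from the TCP to the fingertips, in m); z points along the fingers, y is the line along which they close (so a half turn about z gives the same grasp; the last joint's range is limited). The gripper opens to 85 mm and grips with 20 to 120 N. Pads are 22 mm wide; open, the fingers measure 114 mm over their backs; the gripper's body (76 mm by 85 mm) begins 54 mm behind the grasp point. The pads swing forward as they close: fully open they stand 13 mm farther back than shut.
Start: joints at [-1.299, 0.053, 1.613, -0, 1.476, -0.119], TCP at [0.238, -0.578, 0.248] pointing down, gripper open.
Joint ranges: [-3.01, 3.01], [-1.01, 2.22], [0.06, 2.58], [-1.02, 4.17], [0.09, 2.62], [-3.14, 3.14]. Speed limits (rad/s): [2.57, 2.57, 3.14, 3.14, 3.14, 3.14].

INTERFACE

Orientations are given as a unit quaternion [w, x, y, z].
In Python, from plant import manip gives the robot as it stands. The module is installed in compiled form; this text tells all that it offers.
- The arm moves only by the tool apply_moves, never from a script. Its argument "moves" is a list of rows, each a list of 3 entries, a list of its own where there are three numbers: the turn, a rotation vector about the tool's x, y, z in rad, then the shift along the tool's x, y, z in cm, then the closure, from -1 (fully open) to 1 (shut), so that 0 is half open. A call has 1 to 20 rows; each row is the pose to reach, as a shift and turn from the pose commanded when the call began, along the tool's axes at that moment; what a row does not reach only later rows make up. A row lasts 1/10 s, in which the tool goes at most 50 mm and 8.59 degrees, less where a joint would pass 70% of its speed; a pose out of reach is approached as far as the arm can. A call with a gripper value outside its range is refused whole. The fingers move at their own pace and stop on an object; the grip force is fixed at half the most. Time passes only in rows, so rows that repeat a pose let the fingers close. It gives the time, the measured TCP pose, the force, the opening and the grip force at its end, in the units of the state.
- manip.state(): the state, without advancing time (a new reading comes with each control period).
- manip.grab_frame(name): name is "scene" or "side" or "wrist"; returns a dict with "image" (384x512x3 uint8, red, green, blue), "K" (3x3 intrinsics, pixels), "rvec" (rotation vector, rad) and "tvec" (3), from world to camera coordinates, as OpenCV has them. Camera axes: x right, y down, z forward; pixel columns grow to the right and rows downward; lengths in m; the calibration is good to about 2 mm. A picture is of the moment at which its call begins. There is no depth.
- manip.job_done(): hands the job in; it is judged then, once.
Trained networks look in a picture, given as the dict that the camera call returned (one of the last four; its "shot" number tells which), for a name from the list of things; names that differ only in an ending like _2 or _b are one class to them, and where a whole thing is asked for, a point or a joint stands for the part that bears it (a point fixed in the world has none). Each returns a list of dicts, best first, with "score" (0 to 1); they miss things now and then, are a little off and sometimes report something else, mostly with a low value. They report only what shows in the picture. A call takes as long as a camera call. They do not tell look-alikes from the thing itself.
- manip.look_for(picture, label): "location" ([x, y, z] in m, in the coordinates of the camera as it stood for that picture, good to about 4 mm: the middle of the surface that is visible of it).
- manip.silhouettes(picture, label): "pixels" (384x512 bool, what is visible of it).
- manip.spot_point(picture, label): "location" ([x, y, z] in m, in the coordinates of the camera as it stood for that picture, good to about 4 mm: a listed point, or the origin of a listed thing).
The state is a dict: "time": time; "joint_pos": joint angles; "joint_vel": joint speeds; "joint_efforts": joint torques, N m; "tool_pos": TCP position; "tool_rot": TCP orientation; "contact_force": force on the tool from outside, world axes, zero at the start; "ft_torque": the same for the moment, N m; "gripper_width": opening from 0.0 (shut) to 1.0 (fully open); "grasp_force": force on a finger pad.
Only numpy, scipy, OpenCV 4.12 (cv2) and the standard library are available. Lean on these libraries where they do the work, as an engineer would, in place of code of your own. Each camera call takes 0.05 s, during which the arm holds its last target. There are 200 camera calls.

## Working session

There is one attempt and no reset: what is moved stays moved. The work goes in short steps, Python scripts to look and compute and a tool call to move; the robot and the scene stay as the last step left them, time stands still between calls to the robot, and variables do not carry over. Pictures are saved under pics/ and viewed, at most 14 in all, crops included, and the job is handed in when it is done.

Besides the shell and the picture viewer there is one more tool, called after "Call:" as name([rows], argument=value, ...), one row to a line, values as JSON. apply_moves: Moves the arm, as the interface text tells. Its arguments: {"type":"object","properties":{"moves":{"type":"array"}},"required":["moves"]}

```bash
mkdir -p pics
cat > h.py <<'E'
import numpy as np, cv2
from plant import manip
def cam2w(f,p):
    R=cv2.Rodrigues(np.array(f["rvec"],float))[0]
    return R.T@(np.array(p,float)-np.array(f["tvec"],float).ravel())
def ray(f,u,v,z):
    R=cv2.Rodrigues(np.array(f["rvec"],float))[0]; t=np.array(f["tvec"],float).ravel()
    d=R.T@np.linalg.inv(f["K"])@np.array([u,v,1.]); c=-R.T@t
    return c+d*(z-c[2])/d[2]
def proj(f,p):
    return cv2.projectPoints(np.array(p,float).reshape(-1,1,3),np.array(f["rvec"],float),np.array(f["tvec"],float),np.array(f["K"],float),None)[0].reshape(-1,2)
def save(f,n,s=1.5):
    im=cv2.cvtColor(f["image"],cv2.COLOR_RGB2BGR); cv2.imwrite("pics/"+n,cv2.resize(im,None,fx=s,fy=s,interpolation=cv2.INTER_CUBIC))
def maskgeo(f,m,z):
    # outline at height z -> min area rect in world
    c=max(cv2.findContours(m.astype(np.uint8),0,2)[0],key=cv2.contourArea).reshape(-1,2)
    w=np.array([ray(f,u,v,z)[:2] for u,v in c]).astype(np.float32)
    return cv2.minAreaRect(w*1000),w
E
cat > a.py <<'E'
from h import *
np.set_printoptions(precision=3,suppress=True)
for n in ["scene","side"]:
    f=manip.grab_frame(n); save(f,n+"0.png")
    print(n,"cam",cam2w(f,[0,0,0]))
    for l in ["cup_a_mid","spoon_mid","soap_mid","brush_mid","peg_1","trough","soap_tray","pan_mid"]:
        for d in manip.spot_point(f,l): 
            w=cam2w(f,d["location"]); print(l,round(d["score"],2),w,proj(f,w)[0])
print(manip.state()["time"], manip.state()["tool_rot"])
E
python3 a.py
```

```text
scene cam [ 1.111 -0.449  1.226]
cup_a_mid 0.73 [ 0.667 -0.301  0.02 ] [208.114 303.671]
cup_a_mid 0.66 [ 0.534 -0.125  0.036] [240.058 234.063]
spoon_mid 0.87 [ 0.43  -0.21   0.006] [198.528 225.365]
spoon_mid 0.72 [ 0.228 -0.255  0.003] [156.66  184.607]
spoon_mid 0.69 [ 0.27  -0.456  0.006] [100.98  221.511]
soap_mid 0.92 [ 0.617 -0.48   0.014] [139.057 322.084]
soap_mid 0.83 [ 0.531 -0.292  0.015] [188.627 263.057]
brush_mid 0.72 [ 0.665 -0.299  0.021] [208.579 302.435]
peg_1 0.59 [0.536 0.257 0.009] [344.354 185.299]
peg_1 0.55 [0.539 0.166 0.007] [321.574 198.457]
trough 0.76 [0.514 0.383 0.001] [370.403 166.164]
soap_tray 0.75 [ 0.529  0.028 -0.006] [282.459 217.317]
soap_tray 0.74 [ 0.432 -0.214  0.005] [197.526 226.604]
soap_tray 0.4 [ 0.64  -0.125  0.035] [259.444 262.957]
pan_mid 0.78 [0.685 0.214 0.045] [365.866 220.191]
side cam [0.178 0.629 0.873]
cup_a_mid 0.57 [ 0.528 -0.123  0.036] [260.053 165.529]
spoon_mid 0.54 [ 0.425 -0.209  0.012] [303.605 163.745]
spoon_mid 0.42 [ 0.27  -0.457  0.002] [375.937 132.162]
soap_mid 0.74 [ 0.618 -0.477  0.012] [280.261  97.517]
soap_mid 0.73 [ 0.528 -0.292  0.015] [283.031 135.927]
brush_mid 0.66 [ 0.662 -0.299  0.019] [245.95  121.594]
peg_1 0.49 [0.539 0.254 0.01 ] [187.132 273.404]
peg_1 0.44 [0.534 0.165 0.011] [208.201 245.674]
trough 0.35 [0.537 0.17  0.015] [205.947 245.676]
soap_tray 0.91 [ 0.528  0.032 -0.001] [235.249 211.79 ]
pan_mid 0.61 [0.674 0.213 0.046] [147.385 231.492]
pan_mid 0.44 [ 0.512  0.392 -0.001] [164.443 330.941]
0.9 [-0.     0.981  0.194  0.   ]
```

View pics/scene0.png

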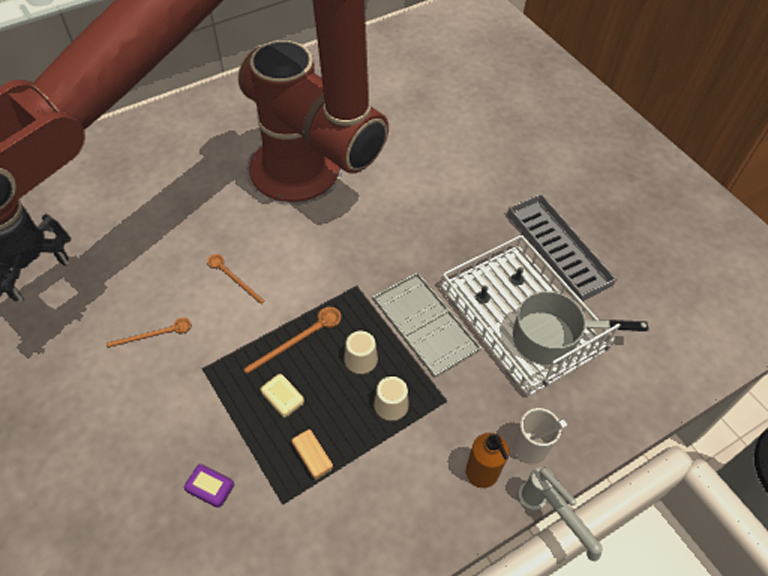

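View pics/side0.png

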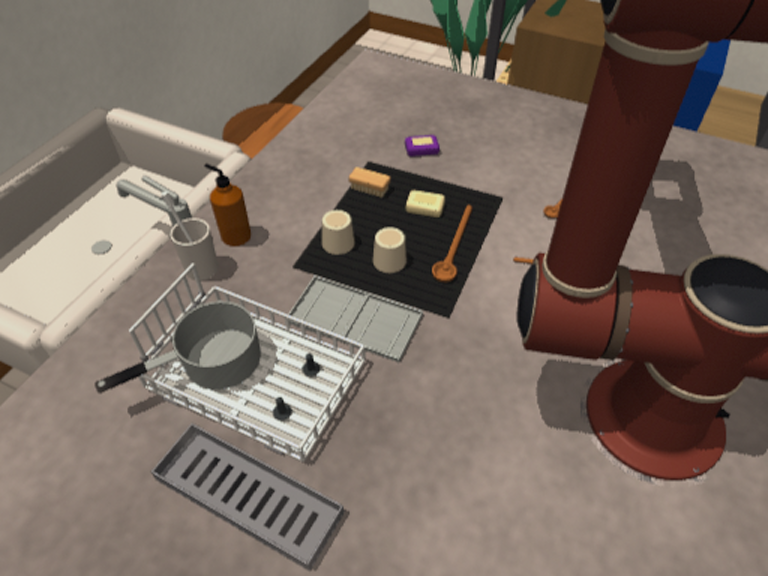

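The scene view shows cups at (360,350) and (392,398), soap at (282,395), brush at (312,455) and the big spoon on the mat at (295,340). The tray is at (428,325), the pegs at (484,294) and (517,276), and the trough at (560,245). Two small spoons and the purple soap lie off the mat. The side view agrees with this.

```bash
cat > b.py <<'E'
from h import *
np.set_printoptions(precision=3,suppress=True)
Z={"cup_a_mid":0.066,"spoon_mid":0.0105,"soap_mid":0.02,"brush_mid":0.03,"trough":0.028,"soap_tray":0.012}
for n in ["scene","side"]:
    f=manip.grab_frame(n)
    for l,z in Z.items():
        for d in manip.silhouettes(f,l):
            r,w=maskgeo(f,d["pixels"],z); print(n,l,round(d["score"],2),d["pixels"].sum(),"c",np.round(r[0]),"s",np.round(r[1]),"ang",round(r[2]))
E
python3 b.py
```

```text
scene cup_a_mid 0.94 442 c [ 550. -132.] s [56. 81.] ang 61
scene spoon_mid 0.85 412 c [ 439. -220.] s [ 46. 223.] ang 12
scene spoon_mid 0.82 150 c [ 284. -400.] s [42. 33.] ang 51
scene spoon_mid 0.51 241 c [ 235. -262.] s [165.  35.] ang 10
scene soap_mid 0.84 509 c [ 533. -295.] s [83. 55.] ang 13
scene soap_mid 0.77 598 c [ 623. -482.] s [79. 55.] ang 34
scene soap_mid 0.73 62 c [537. 164.] s [22. 38.] ang 54
scene brush_mid 0.8 492 c [ 666. -301.] s [90. 41.] ang 1
scene brush_mid 0.72 2296 c [539.  23.] s [217. 114.] ang 3
scene trough 0.92 2105 c [520. 379.] s [106. 280.] ang 87
scene soap_tray 0.63 2432 c [530.  29.] s [224. 121.] ang 2
side cup_a_mid 0.66 582 c [516. -93.] s [ 60. 113.] ang 25
side spoon_mid 0.92 327 c [ 425. -221.] s [ 43. 219.] ang 3
side spoon_mid 0.51 363 c [ 670. -309.] s [93. 73.] ang 5
side spoon_mid 0.45 55 c [ 283. -391.] s [25. 36.] ang 15
side spoon_mid 0.41 35 c [ 294. -229.] s [29. 12.] ang 26
side soap_mid 0.82 384 c [ 528. -289.] s [82. 73.] ang 12
side soap_mid 0.58 278 c [ 612. -468.] s [77. 75.] ang 26
side brush_mid 0.85 390 c [ 660. -288.] s [96. 73.] ang 3
side trough 0.72 5811 c [508. 394.] s [ 98. 279.] ang 87
side soap_tray 0.7 2616 c [523.  38.] s [221. 121.] ang 2
```

Call:
apply_moves([
  [[0,0,0],[0,0,0],-1],
])

```text
time: 1.7
tool_pos: [0.2381, -0.5779, 0.2483]
tool_rot: [0.0, 0.981, 0.194, -0.0]
contact_force: [0.1, 0.3, 0.6]
gripper_width: 1.001
grasp_force: 0.0
```

Call:
apply_moves([
  [[0,0,-1.18],[44.4,-30.8,2],-1],
  [[0,0,-1.18],[44.4,-30.8,2],-1],
  [[0,0,-1.18],[44.4,-30.8,2],-1],
  [[0,0,-1.18],[44.4,-30.8,2],-1],
  [[0,0,-1.18],[44.4,-30.8,2],-1],
  [[0,0,-1.18],[44.4,-30.8,2],-1],
  [[0,0,-1.18],[44.4,-30.8,2],-1],
  [[0,0,-1.18],[44.4,-30.8,2],-1],
  [[0,0,-1.18],[44.4,-30.8,2],-1],
  [[0,0,-1.18],[44.4,-30.8,2],-1],
  [[0,0,-1.18],[44.4,-30.8,2],-1],
  [[0,0,-1.18],[44.4,-30.8,2],-1],
  [[0,0,-1.18],[44.4,-30.8,2],-1],
  [[0,0,-1.18],[44.4,-30.8,2],-1],
  [[0,0,-1.18],[44.4,-30.8,2],-1],
  [[0,0,-1.18],[44.4,-30.8,2],-1],
])

```text
time: 3.3
tool_pos: [0.5309, -0.1251, 0.2284]
tool_rot: [0.0, 0.708, 0.706, -0.0]
contact_force: [0.2, -0.4, 0.7]
gripper_width: 0.998
grasp_force: 0.0
```

```bash
cat > w.py <<'E'
from h import *
import sys
np.set_printoptions(precision=3,suppress=True)
Z={"cup_a_mid":0.066,"spoon_mid":0.0105,"soap_mid":0.02,"brush_mid":0.03}
f=manip.grab_frame("wrist"); save(f,sys.argv[1])
print("cam",cam2w(f,[0,0,0]),manip.state()["tool_pos"],manip.state()["tool_rot"])
for l in sys.argv[2:]:
    for d in manip.spot_point(f,l): w=cam2w(f,d["location"]); print(l,round(d["score"],2),w,proj(f,w)[0])
    for d in manip.silhouettes(f,l):
        r,w=maskgeo(f,d["pixels"],Z.get(l,0.01)); print(" sil",round(d["score"],2),d["pixels"].sum(),"c",np.round(r[0]),"s",np.round(r[1]),"ang",round(r[2],1))
E
python3 w.py w1.png cup_a_mid soap_mid brush_mid spoon_mid
```

```text
cam [ 0.531 -0.057  0.353] [ 0.531 -0.125  0.228] [ 0.     0.708  0.706 -0.   ]
cup_a_mid 0.86 [ 0.526 -0.123  0.032] [254.338 168.858]
 sil 0.95 2653 c [ 529. -118.] s [65. 56.] ang 89.8
 sil 0.5 16373 c [526.   1.] s [ 73. 186.] ang 89.9
soap_mid 0.98 [ 0.524 -0.297  0.014] [254.204 287.802]
 sil 0.88 2140 c [ 527. -293.] s [78. 63.] ang 11.8
brush_mid 0.69 [ 0.659 -0.298  0.023] [352.249 292.078]
brush_mid 0.55 [ 0.644 -0.124  0.034] [356.067 169.797]
 sil 0.55 990 c [ 640. -296.] s [42. 58.] ang 3.5
spoon_mid 0.8 [ 0.222 -0.26   0.004] [ 38.192 261.437]
spoon_mid 0.69 [ 0.429 -0.211  0.012] [182.226 230.834]
spoon_mid 0.61 [ 0.268 -0.456  0.001] [ 94.73  369.197]
 sil 0.81 385 c [ 276. -434.] s [82. 27.] ang 81.3
 sil 0.71 2321 c [ 420. -223.] s [ 48. 224.] ang 2.1
 sil 0.68 940 c [ 236. -247.] s [161.  31.] ang 21.4
 sil 0.68 931 c [ 647. -310.] s [46. 59.] ang 3.5
```

View pics/w1.png

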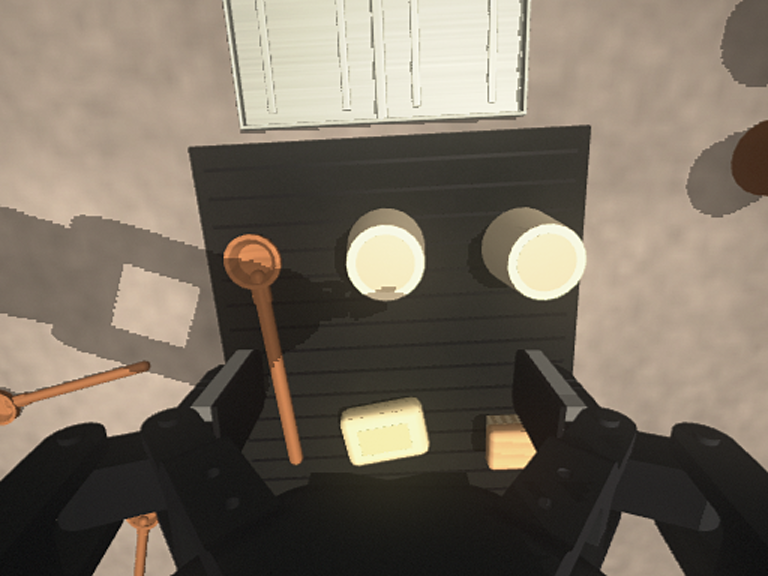

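The picture shows cup base centres at (386,262) and (546,261), the spoon from its bowl at (252,258) to its handle end at (296,461), soap at (385,431), brush at about (515,442), and the tray's near edge running from (240,130) to (527,116).

Run:
```python
from h import *
np.set_printoptions(precision=4,suppress=True)
f=manip.grab_frame("wrist")
for n,u,v,z in [("cupA",386,262,.066),("cupB",546,261,.066),("sp_tail",296,461,.0105),("sp_neck",262,285,.0105),("trayL",240,130,.01),("trayR",527,116,.01),("soapbl",350,465,.015),("soapbr",429,448,.015)]:
    print(n,ray(f,u/1.5,v/1.5,z))
```

```text
cupA [ 0.53   -0.1214  0.066 ]
cupB [ 0.6421 -0.1208  0.066 ]
sp_tail [ 0.4426 -0.3308  0.0105]
sp_neck [ 0.4243 -0.1541  0.0105]
trayL [ 0.4174 -0.03    0.01  ]
trayR [ 0.6377 -0.02    0.01  ]
soapbl [ 0.495  -0.3317  0.015 ]
soapbr [ 0.57   -0.3128  0.015 ]
```

Call:
apply_moves([
  [[0,0,0],[0.3,-0.1,5],-1],
  [[0,0,0],[0.3,-0.1,10],-1],
  [[0,0,0],[0.3,-0.1,14],-1],
  [[0,0,0],[0.3,-0.1,17],-1],
  [[0,0,0],[0.3,-0.1,19.1],-1],
  [[0,0,0],[0.3,-0.1,19.1],-1],
  [[0,0,0],[0.3,-0.1,19.1],0.6],
  [[0,0,0],[0.3,-0.1,19.1],0.6],
  [[0,0,0],[0.3,-0.1,19.1],0.6],
  [[0,0,0],[0.3,-0.1,19.1],0.6],
  [[0,0,0],[0.3,-0.1,19.1],0.6],
  [[0,0,0],[0.3,-0.1,19.1],0.6],
  [[0,0,0],[0.3,-0.1,16],0.6],
  [[0,0,0],[0.3,-0.1,12],0.6],
  [[0,0,0],[0.3,-0.1,8],0.6],
  [[0,0,0],[0.3,-0.1,5],0.6],
])

```text
time: 5.4
tool_pos: [0.5309, -0.1212, 0.1814]
tool_rot: [0.002, 0.707, 0.707, 0.001]
contact_force: [0.7, -0.1, -1.0]
gripper_width: 0.705
grasp_force: 65.4
```

Call:
apply_moves([
  [[0,0,0],[5,0.7,0],0.6],
  [[0,0,0],[10,0.7,0],0.6],
  [[0,0,0],[15,0.7,0],0.6],
  [[0,0,0],[20,0.7,0],0.6],
  [[0,0,0],[25,0.7,0],0.6],
  [[0,0,0],[30,0.7,0],0.6],
  [[0,0,0],[34,0.7,0],0.6],
  [[0,0,0],[37.7,0.7,0],0.6],
  [[0,0,0],[37.7,0.7,0],0.6],
  [[0,0,0],[37.7,0.7,0],0.6],
])

```text
time: 6.4
tool_pos: [0.5369, 0.2565, 0.1782]
tool_rot: [0.0, 0.706, 0.708, -0.0]
contact_force: [0.5, -0.1, -0.8]
gripper_width: 0.7
grasp_force: 65.4
```

Run:
```python
from h import *
np.set_printoptions(precision=4,suppress=True)
f=manip.grab_frame("scene"); save(f,"s1.png"); g=manip.grab_frame("side"); save(g,"s2.png")
for f in(f,g):
    for d in manip.spot_point(f,"peg_1")+manip.spot_point(f,"cup_a_mid"): print(round(d["score"],2),cam2w(f,d["location"]))
im=np.hstack([cv2.imread("pics/s1.png")[150:450,300:650],cv2.imread("pics/s2.png")[250:550,100:450]]);cv2.imwrite("pics/c1.png",im)
print(manip.state()["tool_pos"])
```

```text
0.71 [ 0.5283  0.0291 -0.0043]
0.59 [0.5439 0.164  0.0108]
0.48 [0.5345 0.258  0.0121]
0.69 [0.5423 0.2532 0.1745]
0.71 [0.5345 0.2559 0.0085]
0.42 [0.5367 0.1672 0.0124]
0.64 [0.5356 0.2543 0.1732]
[0.5375 0.255  0.1784]
```

View pics/c1.png

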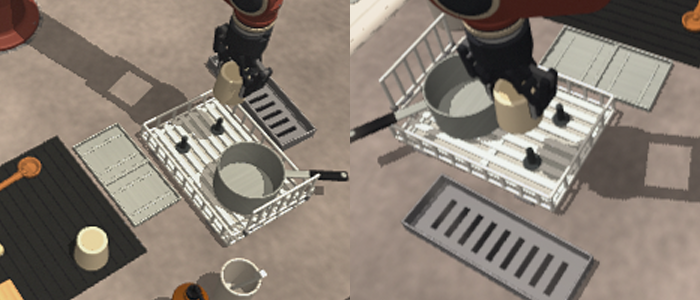

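The crops show the cup held above the far peg (left crop (230,85)), and the two pegs' positions agree with the earlier ones.

Call:
apply_moves([
  [[0,0,0],[0.1,-0.1,4],0.6],
  [[0,0,0],[0.1,-0.1,8],0.6],
  [[0,0,0],[0.1,-0.1,10.5],0.6],
  [[0,0,0],[0.1,-0.1,12],0.6],
  [[0,0,0],[0.1,-0.1,12.8],0.6],
  [[0,0,0],[0.1,-0.1,13.1],0.6],
  [[0,0,0],[0.1,-0.1,13.2],0.6],
  [[0,0,0],[0.1,-0.1,13.2],0.6],
])

```text
time: 7.5
tool_pos: [0.5374, 0.2573, 0.0482]
tool_rot: [0.001, 0.707, 0.707, 0.001]
contact_force: [-1.8, -1.1, 2.5]
gripper_width: 0.695
grasp_force: 65.9
```

Call:
apply_moves([
  [[0,0,0],[0,0,0.1],0.6],
  [[0,0,0],[0,0,0.1],0.6],
  [[0,0,0],[0,0,0.1],0.6],
])

```text
time: 7.8
tool_pos: [0.5375, 0.2574, 0.048]
tool_rot: [0.001, 0.707, 0.707, 0.001]
contact_force: [-5.4, -3.3, 8.5]
gripper_width: 0.699
grasp_force: 66.7
```

Call:
apply_moves([
  [[0,0,0],[0,0,0],0.2],
  [[0,0,0],[0,0,0],-0.2],
  [[0,0,0],[0,0,0],-1],
  [[0,0,0],[0,0,0],-1],
  [[0,0,0],[0,0,0],-1],
  [[0,0,0],[0,0,-2],-1],
  [[0,0,0],[0,0,-6],-1],
  [[0,0,0],[0,0,-11],-1],
  [[0,0,0],[0,0,-15],-1],
  [[0,0,0],[-4,1,-15],-1],
  [[0,0,0],[-9,3,-15],-1],
  [[0,0,0],[-13.5,4,-15],-1],
  [[0,0,0],[-18,5,-15],-1],
  [[0,0,0],[-22.5,6,-15],-1],
  [[0,0,0],[-27,8,-15],-1],
  [[0,0,0],[-31.5,9,-15],-1],
  [[0,0,0],[-35,10,-15],-1],
  [[0,0,0],[-37.8,10.5,-15],-1],
  [[0,0,0],[-37.8,10.5,-15],-1],
  [[0,0,0],[-37.8,10.5,-15],-1],
])

```text
time: 9.8
tool_pos: [0.6412, -0.1213, 0.1949]
tool_rot: [-0.0, 0.708, 0.707, 0.0]
contact_force: [0.0, 0.3, -0.7]
gripper_width: 0.999
grasp_force: 0.0
```

Run:
```python
from h import *
np.set_printoptions(precision=4,suppress=True)
for n in("wrist","scene"):
    f=manip.grab_frame(n); save(f,n+"2.png")
    for d in manip.spot_point(f,"cup_a_mid"): print(n,round(d["score"],2),cam2w(f,d["location"]))
im=cv2.resize(np.hstack([cv2.imread("pics/wrist2.png"),cv2.imread("pics/scene2.png")]),(800,300));cv2.imwrite("pics/c2.png",im)
```

```text
scene 0.87 [0.5436 0.2566 0.0438]
```

View pics/c2.png

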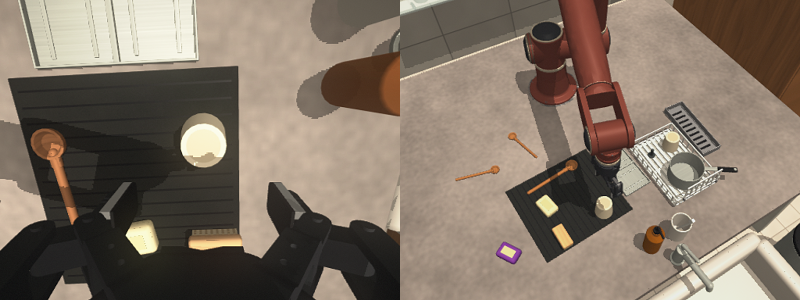

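Cup A stands upright on the far peg (right half, (672,140)), and cup B is under the gripper at (204,143) in the left half.

Call:
apply_moves([
  [[0,0,0],[0,0.2,5],-1],
  [[0,0,0],[0,0.2,10],-1],
  [[0,0,0],[0,0.2,14],-1],
  [[0,0,0],[0,0.2,15.8],-1],
  [[0,0,0],[0,0.2,15.8],-1],
  [[0,0,0],[0,0.2,15.8],0.6],
  [[0,0,0],[0,0.2,15.8],0.6],
  [[0,0,0],[0,0.2,15.8],0.6],
  [[0,0,0],[0,0.2,15.8],0.6],
  [[0,0,0],[0,0.2,15.8],0.6],
  [[0,0,0],[0,0.2,15.8],0.6],
  [[0,0,0],[0,0.2,13],0.6],
  [[0,0,0],[0,0.2,9],0.6],
  [[0,0,0],[0,0.2,5],0.6],
  [[0,0,0],[0,0.2,2],0.6],
  [[0,0,0],[0,0.2,2],0.6],
])

```text
time: 11.6
tool_pos: [0.647, -0.1221, 0.1836]
tool_rot: [0.006, 0.707, 0.707, 0.003]
contact_force: [0.8, -0.5, 0.8]
gripper_width: 0.7
grasp_force: 65.3
```

Call:
apply_moves([
  [[0,0,0],[4,-1.5,0],0.6],
  [[0,0,0],[8,-3,0],0.6],
  [[0,0,0],[12.5,-4.5,0],0.6],
  [[0,0,0],[17,-6,0],0.6],
  [[0,0,0],[21,-8,0],0.6],
  [[0,0,0],[25,-9.5,0],0.6],
  [[0,0,0],[28.7,-10.5,0],0.6],
  [[0,0,0],[28.7,-10.5,0],0.6],
  [[0,0,0],[28.7,-10.5,0],0.6],
])

```text
time: 12.5
tool_pos: [0.5377, 0.1665, 0.1746]
tool_rot: [0.0, 0.706, 0.708, -0.0]
contact_force: [-0.0, -0.7, -0.8]
gripper_width: 0.706
grasp_force: 65.3
```

Run:
```python
from h import *
np.set_printoptions(precision=4,suppress=True)
for n in("scene","side"):
    f=manip.grab_frame(n)
    for d in manip.spot_point(f,"cup_a_mid")+manip.spot_point(f,"peg_1"): print(n,round(d["score"],2),cam2w(f,d["location"]))
print(manip.state()["tool_pos"],manip.state()["tool_rot"])
```

```text
scene 0.92 [0.5443 0.2517 0.041 ]
scene 0.65 [0.541  0.1647 0.0074]
side 0.66 [0.5399 0.2549 0.0458]
side 0.53 [0.5381 0.1661 0.0138]
[0.5386 0.165  0.1752] [-0.      0.7077  0.7065 -0.0001]
```

Call:
apply_moves([
  [[0,0,0],[0,0,4],0.6],
  [[0,0,0],[0,0,8],0.6],
  [[0,0,0],[0,0,10.5],0.6],
  [[0,0,0],[0,0,11.8],0.6],
  [[0,0,0],[0,0,12.5],0.6],
  [[0,0,0],[0,0,12.8],0.6],
  [[0,0,0],[0,0,12.9],0.6],
  [[0,0,0],[0,0,12.9],0.6],
])

```text
time: 13.6
tool_pos: [0.5386, 0.1657, 0.0496]
tool_rot: [-0.0, 0.707, 0.707, -0.001]
contact_force: [-8.7, -2.6, 11.8]
gripper_width: 0.704
grasp_force: 66.9
```

Call:
apply_moves([
  [[0,0,0],[0,0,0],0.2],
  [[0,0,0],[0,0,0],-0.2],
  [[0,0,0],[0,0,0],-1],
  [[0,0,0],[0,0,0],-1],
  [[0,0,0],[0,0,0],-1],
  [[0,0,0],[0,0,-2],-1],
  [[0,0,0],[0,0,-6],-1],
  [[0,0,0],[0,0,-11],-1],
  [[0,0,0],[0,0,-15],-1],
  [[0,0,0],[-4,-1,-15],-1],
  [[0,0,0],[-9,-2.5,-15],-1],
  [[0,0,0],[-13.5,-4,-15],-1],
  [[0,0,0],[-18,-5.5,-15],-0.5],
  [[0,0,-0.1],[-22.5,-6.5,-15],-0.2],
  [[0,0,-0.1],[-27,-8,-15],0],
  [[0,0,-0.1],[-31.5,-9,-15],0],
  [[0,0,-0.1],[-35,-10,-15],0],
  [[0,0,-0.1],[-37.4,-10.8,-15],0],
  [[0,0,-0.1],[-37.4,-10.8,-15],0],
  [[0,0,-0.1],[-37.4,-10.8,-15],0],
])

```text
time: 15.6
tool_pos: [0.4302, -0.2082, 0.1964]
tool_rot: [0.0, 0.671, 0.741, 0.0]
contact_force: [0.7, 0.6, -0.4]
gripper_width: 0.5
grasp_force: 0.0
```

```bash
python3 w.py w3.png spoon_mid
python3 - <<'E'
from h import *
np.set_printoptions(precision=4,suppress=True)
for n in("scene","side"):
    f=manip.grab_frame(n); save(f,n+"3.png")
    for d in manip.spot_point(f,"cup_a_mid"): print(n,round(d["score"],2),cam2w(f,d["location"]))
    for d in manip.spot_point(f,"trough"): print(n,round(d["score"],2),cam2w(f,d["location"]))
a=cv2.resize(cv2.imread("pics/w3.png"),(400,300)); b=cv2.imread("pics/scene3.png")[150:450,400:800]; b=cv2.resize(b,(400,300))
cv2.imwrite("pics/c3.png",np.hstack([a,b]))
E
```

```text
cam [ 0.423 -0.14   0.321] [ 0.43  -0.208  0.196] [-0.     0.671  0.742  0.   ]
spoon_mid 0.96 [ 0.224 -0.259  0.001] [ 82.723 195.196]
spoon_mid 0.6 [ 0.428 -0.208  0.006] [256.524 171.302]
 sil 0.78 3180 c [ 436. -221.] s [ 46. 226.] ang 11.5
 sil 0.74 1674 c [ 233. -257.] s [170.  34.] ang 13.8
 sil 0.68 71 c [ 253. -523.] s [29.  7.] ang 73.9
scene 0.65 [0.5441 0.2525 0.0421]
scene 0.71 [0.5122 0.3834 0.0004]
side 0.65 [0.5363 0.2561 0.0439]
side 0.4 [0.5352 0.2573 0.0448]
```

View pics/c3.png

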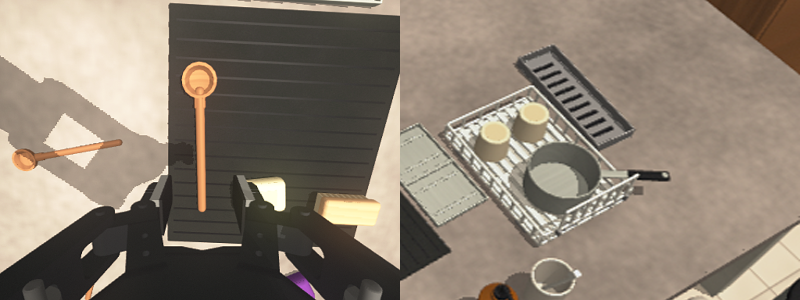

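Both cups stand upright on the pegs (right half, (495,140) and (532,120)). The spoon lies between the fingers at (201,150) in the left half.

Call:
apply_moves([
  [[0,0,0],[0,0,5],0],
  [[0,0,0],[0,0,10],0],
  [[0,0,0],[0,0,14],0],
  [[0,0,0],[0,0,16.5],0],
  [[0,0,0],[0,0,17.3],0],
  [[0,0,0],[0,0,17.3],0],
  [[0,0,0],[0,0,17.3],1],
  [[0,0,0],[0,0,17.3],1],
  [[0,0,0],[0,0,17.3],1],
  [[0,0,0],[0,0,17.3],1],
  [[0,0,0],[0,0,17.3],1],
  [[0,0,0],[0,0,17.3],1],
  [[0,0,0],[0,0,17.3],1],
])

```text
time: 17.35
tool_pos: [0.4319, -0.2091, 0.0257]
tool_rot: [0.002, 0.671, 0.742, 0.0]
contact_force: [-0.9, 0.6, 6.6]
gripper_width: 0.116
grasp_force: 58.6
```

Call:
apply_moves([
  [[0,0,0],[0,0,-1],1],
  [[0,0,0],[0,0,-2],1],
  [[0,0,0],[0,0,-3],1],
  [[0,0,0],[0,0,-3],1],
])

```text
time: 17.75
tool_pos: [0.4315, -0.2088, 0.0556]
tool_rot: [0.002, 0.671, 0.742, 0.0]
contact_force: [-0.3, 0.5, 0.2]
gripper_width: 0.116
grasp_force: 58.5
```

Run:
```python
from h import *
np.set_printoptions(precision=4,suppress=True)
s=[]
for n in("wrist","side"):
    f=manip.grab_frame(n); save(f,n+"4.png")
    for d in manip.spot_point(f,"spoon_mid"): print(n,round(d["score"],2),cam2w(f,d["location"]))
a=cv2.resize(cv2.imread("pics/wrist4.png"),(400,300)); b=cv2.resize(cv2.imread("pics/side4.png")[150:350,350:600],(375,300))
cv2.imwrite("pics/c4.png",np.hstack([a,b]))
```

```text
wrist 0.88 [ 0.4301 -0.2101  0.0404]
side 0.64 [ 0.2695 -0.4541  0.0062]
side 0.63 [ 0.429  -0.2044  0.0427]
side 0.58 [ 0.2261 -0.2575  0.0057]
```

View pics/c4.png

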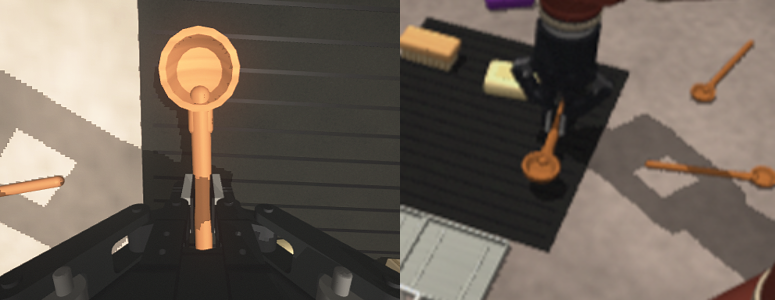

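Call:
apply_moves([
  [[0,0,0],[0,0,-5],1],
  [[0,0,0],[1,0,-10],1],
  [[0,0,-0.1],[5,1,-13],1],
  [[0,0,-0.2],[10,2,-15],1],
  [[0,0,-0.35],[14.5,3,-15],1],
  [[0,0,-0.5],[19,4,-15],1],
  [[0,0,-0.65],[23.5,5,-15],1],
  [[0,0,-0.8],[28,6,-15],1],
  [[0,0,-0.9],[32.5,7,-15],1],
  [[0,0,-1.0],[37,8,-15],1],
  [[0,0,-1.15],[41.5,9,-15],1],
  [[0,0,-1.3],[46,10,-15],1],
  [[0,0,-1.466],[50,11,-15],1],
  [[0,0,-1.466],[54.5,12,-15],1],
  [[0,0,-1.466],[58.5,13.3,-15],1],
  [[0,0,-1.466],[58.5,13.3,-15],1],
  [[0,0,-1.466],[58.5,13.3,-15],1],
])

```text
time: 19.65
tool_pos: [0.5037, 0.3878, 0.2018]
tool_rot: [-0.001, 0.002, 1.0, -0.001]
contact_force: [0.3, -0.3, -0.7]
gripper_width: 0.116
grasp_force: 58.6
```

```bash
python3 w.py w5.png spoon_mid trough
```

```text
cam [0.435 0.388 0.327] [0.504 0.387 0.202] [-0.001  0.002  1.    -0.001]
spoon_mid 0.73 [0.507 0.391 0.186] [265.029 244.499]
 sil 0.91 13008 c [530. 402.] s [344. 110.] ang 9.3
trough 0.67 [0.509 0.389 0.002] [260.377 174.409]
 sil 0.75 5749 c [478. 420.] s [ 37. 209.] ang 87.0
```

View pics/w5.png

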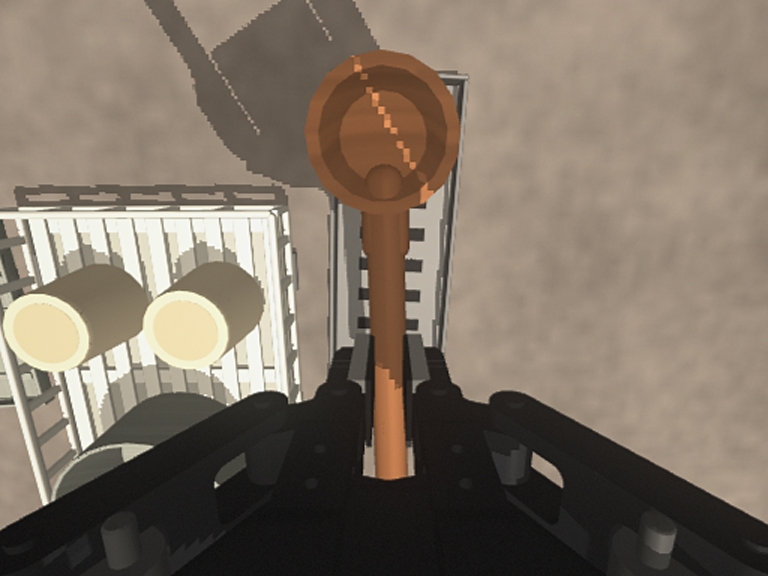

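The spoon is held level above the trough. The trough's right rim runs from (467,75) to (445,345), its left rim is near x=332, and its near end is at about (455,75).

Run:
```python
from h import *
np.set_printoptions(precision=4,suppress=True)
f=manip.grab_frame("wrist")
for u,v in [(468,75),(463,130),(456,215),(445,345),(333,200),(331,340)]: print((u,v),ray(f,u/1.5,v/1.5,.028)[:2])
a=cv2.cvtColor(f["image"],cv2.COLOR_RGB2BGR)[40:240,200:320]
cv2.imwrite("pics/c5.png",cv2.resize(a,None,fx=3,fy=3,interpolation=cv2.INTER_NEAREST))
```

```text
(468, 75) [0.3797 0.4387]
(463, 130) [0.4135 0.4368]
(456, 215) [0.4704 0.4342]
(445, 345) [0.5707 0.4295]
(333, 200) [0.4593 0.3472]
(331, 340) [0.5659 0.3411]
```

View pics/c5.png

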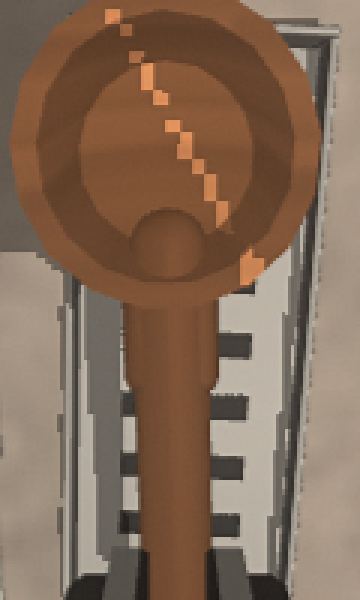

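The close-up confirms the trough's yaw of about -2.7° and its centre at (0.512, 0.387).

Call:
apply_moves([
  [[0,0,0.05],[0.1,0,5],1],
  [[0,0,0.05],[0.1,0,10],1],
  [[0,0,0.05],[0.1,0,14],1],
  [[0,0,0.05],[0.1,0,16.5],1],
  [[0,0,0.05],[0.1,0,17.3],1],
  [[0,0,0.05],[0.1,0,17.6],1],
  [[0,0,0.05],[0.1,0,17.7],1],
  [[0,0,0.05],[0.1,0,17.7],1],
])

```text
time: 20.75
tool_pos: [0.5047, 0.3881, 0.0286]
tool_rot: [0.002, 0.027, 1.0, 0.001]
contact_force: [0.3, -0.2, -1.0]
gripper_width: 0.118
grasp_force: 58.5
```

Call:
apply_moves([
  [[0,0,0],[0,0,0.1],1],
  [[0,0,0],[0,0,0.2],1],
  [[0,0,0],[0,0,0.2],1],
])

```text
time: 21.05
tool_pos: [0.5034, 0.3876, 0.0248]
tool_rot: [0.0, 0.027, 1.0, 0.0]
contact_force: [0.3, -0.3, 1.8]
gripper_width: 0.115
grasp_force: 58.8
```

Call:
apply_moves([
  [[0,0,0],[0,0,0],0.6],
  [[0,0,0],[0,0,0],0.35],
  [[0,0,0],[0,0,0],0.35],
  [[0,0,0],[0,0,-1],0.35],
  [[0,0,0],[0,0,-5],0.35],
  [[0,0,0],[0,0,-10],0.35],
  [[0,0,0],[0,0,-15],0],
  [[0,0,0],[-1,-5,-17],-1],
  [[0,0,0],[-1,-10,-17],-1],
  [[0,0,-0.1],[-1,-15,-17],-1],
  [[0,0,-0.2],[-2,-20,-17],-1],
  [[0,0,-0.28],[-2,-25,-17],-1],
  [[0,0,-0.28],[-2,-30,-17],-1],
  [[0,0,-0.28],[-3,-35,-17],-1],
  [[0,0,-0.28],[-4,-40,-17],-1],
  [[0,0,-0.28],[-4,-45,-17],-1],
  [[0,0,-0.28],[-5,-50,-17],-1],
  [[0,0,-0.28],[-5,-55,-17],-1],
  [[0,0,-0.28],[-6,-60,-17],-1],
  [[0,0,-0.28],[-6.1,-64.5,-17],-1],
])

```text
time: 23.05
tool_pos: [0.5289, -0.2586, 0.1954]
tool_rot: [0.001, -0.112, 0.994, -0.0]
contact_force: [0.9, -0.2, -0.0]
gripper_width: 1.005
grasp_force: 0.0
```

Call:
apply_moves([
  [[0,0,0],[0,0,0],-1],
  [[0,0,0],[0,0,0],-1],
  [[0,0,0],[0,0,0],-1],
])

```text
time: 23.35
tool_pos: [0.5288, -0.2555, 0.1946]
tool_rot: [0.0, -0.113, 0.994, 0.0]
contact_force: [0.1, 0.0, -0.3]
gripper_width: 1.003
grasp_force: 0.0
```

```bash
python3 w.py w6.png soap_mid brush_mid
python3 - <<'E'
from h import *
np.set_printoptions(precision=4,suppress=True)
f=manip.grab_frame("scene"); save(f,"s6.png"); print(manip.state()["joint_pos"])
a=cv2.resize(cv2.imread("pics/w6.png"),(400,300)); b=cv2.imread("pics/s6.png")[150:450,350:750]
cv2.imwrite("pics/c6.png",np.hstack([a,b]))
E
```

```text
cam [ 0.462 -0.271  0.319] [ 0.529 -0.255  0.195] [ 0.    -0.113  0.994  0.   ]
soap_mid 0.71 [ 0.525 -0.298  0.018] [222.457 162.611]
soap_mid 0.6 [ 0.616 -0.479  0.012] [ 53.918 202.507]
 sil 0.93 3309 c [ 527. -294.] s [76. 52.] ang 12.4
 sil 0.58 3437 c [ 613. -478.] s [76. 65.] ang 35.3
brush_mid 0.79 [ 0.662 -0.301  0.024] [197.635 272.656]
 sil 0.57 2446 c [ 658. -301.] s [97. 41.] ang 1.6
[-0.5765  0.0029  1.755   0.0001  1.3836 -2.3739]
```

View pics/c6.png

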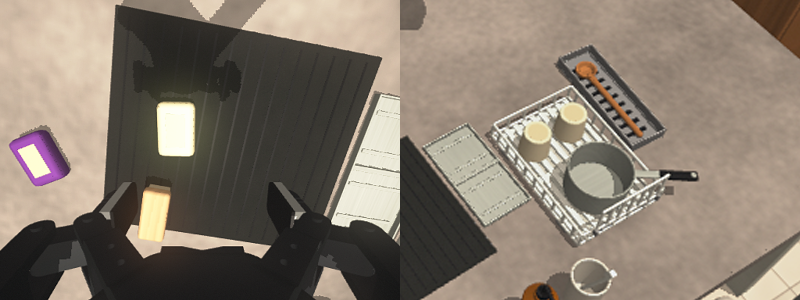

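The spoon lies lengthwise in the trough (right half, (610,100)). The soap at (176,128) in the left half is square to the gripper but offset from it, and the brush is at (155,212).

Call:
apply_moves([
  [[0,0,0],[1.1,-3.7,3],-1],
  [[0,0,0],[1.1,-3.7,8],-1],
  [[0,0,0],[1.1,-3.7,13],-1],
  [[0,0,0],[1.1,-3.7,16],-1],
  [[0,0,0],[1.1,-3.7,17.1],-1],
  [[0,0,0],[1.1,-3.7,17.1],-1],
  [[0,0,0],[1.1,-3.7,17.1],0.7],
  [[0,0,0],[1.1,-3.7,17.1],0.7],
  [[0,0,0],[1.1,-3.7,17.1],0.7],
  [[0,0,0],[1.1,-3.7,17.1],0.7],
  [[0,0,0],[1.1,-3.7,17.1],0.7],
  [[0,0,0],[1.1,-3.7,17.1],0.7],
  [[0,0,0],[1.1,-3.7,15],0.7],
  [[0,0,0],[1.1,-3.7,11],0.7],
  [[0,0,0],[1.1,-3.7,7],0.7],
  [[0,0,0],[1.1,-3.7,7],0.7],
  [[0,0,0],[1.1,-3.7,7],0.7],
])

```text
time: 25.35
tool_pos: [0.5272, -0.2955, 0.1264]
tool_rot: [0.001, -0.112, 0.994, -0.001]
contact_force: [0.1, -0.3, -1.6]
gripper_width: 0.593
grasp_force: 65.0
```

Call:
apply_moves([
  [[0,0,0],[0,4,0],0.7],
  [[0,0,0],[-0.5,9,0],0.7],
  [[0,0,0.1],[-1,14,0],0.7],
  [[0,0,0.18],[-1,19,0],0.7],
  [[0,0,0.18],[-1.5,24,0],0.7],
  [[0,0,0.18],[-2,29,0],0.7],
  [[0,0,0.18],[-2.1,32.6,0],0.7],
  [[0,0,0.18],[-2.1,32.6,1],0.7],
  [[0,0,0.18],[-2.1,32.6,5],0.7],
  [[0,0,0.18],[-2.1,32.6,8],0.7],
  [[0,0,0.18],[-2.1,32.6,9.3],0.7],
  [[0,0,0.18],[-2.1,32.6,9.7],0.7],
  [[0,0,0.18],[-2.1,32.6,9.8],0.7],
  [[0,0,0.18],[-2.1,32.6,9.8],0.7],
])

```text
time: 26.75
tool_pos: [0.4737, 0.0271, 0.0269]
tool_rot: [-0.001, -0.022, 1.0, 0.0]
contact_force: [-4.6, 0.8, 8.2]
gripper_width: 0.594
grasp_force: 67.1
```

Call:
apply_moves([
  [[0,0,0],[0,0,0],0],
  [[0,0,0],[0,0,0],-0.5],
  [[0,0,0],[0,0,0],-0.5],
  [[0,0,0],[0,0,0],-0.5],
  [[0,0,0],[0,0,-2],-0.5],
  [[0,0,0],[0,0,-6],-0.5],
  [[0,0,0],[0,0,-11],-0.5],
  [[0,0,0],[0,0,-15],-0.5],
  [[0,0,0],[-2,-4,-17],-0.7],
  [[0,0,0],[-4,-8,-17],-0.7],
  [[0,0,0],[-6,-12,-17],-0.7],
  [[0,0,0],[-8,-16,-17],-0.7],
  [[0,0,0],[-10,-20,-17],-0.7],
  [[0,0,0],[-12,-24,-17],-0.7],
  [[0,0,0],[-14,-28,-17],-0.7],
  [[0,0,0],[-16,-31,-17],-0.7],
  [[0,0,0],[-17.3,-33.7,-17],-0.7],
  [[0,0,0],[-17.3,-33.7,-17],-0.7],
  [[0,0,0],[-17.3,-33.7,-17],-0.7],
])

```text
time: 28.65
tool_pos: [0.6618, -0.3016, 0.1954]
tool_rot: [-0.001, -0.022, 1.0, 0.001]
contact_force: [-0.1, 0.1, 0.1]
gripper_width: 0.851
grasp_force: 0.0
```

```bash
python3 w.py w7.png brush_mid
python3 - <<'E'
from h import *
np.set_printoptions(precision=4,suppress=True)
f=manip.grab_frame("side"); save(f,"s7.png")
for d in manip.spot_point(f,"soap_mid"): print(round(d["score"],2),cam2w(f,d["location"]))
a=cv2.resize(cv2.imread("pics/w7.png"),(400,300)); b=cv2.resize(cv2.imread("pics/s7.png")[250:400,250:450],(400,300))
cv2.imwrite("pics/c7.png",np.hstack([a,b]))
E
```

```text
cam [ 0.593 -0.305  0.32 ] [ 0.662 -0.301  0.196] [-0.    -0.023  1.     0.   ]
brush_mid 0.72 [ 0.66  -0.296  0.024] [264.591 174.236]
 sil 0.9 2915 c [ 662. -301.] s [84. 41.] ang 2.5
0.56 [0.4759 0.0298 0.0205]
```

View pics/c7.png

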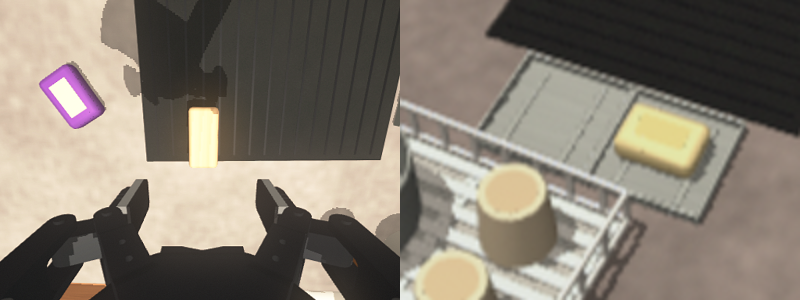

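The soap lies flat in the tray's near half (right half, (660,140)). The brush at (203,137) in the left half is in line with the gripper.

Call:
apply_moves([
  [[0,0,0],[0,0,5],-0.7],
  [[0,0,0],[0,0,10],-0.7],
  [[0,0,0],[0,0,14],-0.7],
  [[0,0,0],[0,0,16.8],-0.7],
  [[0,0,0],[0,0,16.8],-0.7],
  [[0,0,0],[0,0,16.8],-0.7],
  [[0,0,0],[0,0,16.8],0.8],
  [[0,0,0],[0,0,16.8],0.8],
  [[0,0,0],[0,0,16.8],0.8],
  [[0,0,0],[0,0,16.8],0.8],
  [[0,0,0],[0,0,16.8],0.8],
  [[0,0,0],[0,0,16.8],0.8],
  [[0,0,0],[0,0,16.8],0.8],
  [[0,0,0],[0,0,15],0.8],
  [[0,0,0],[0,0,11],0.8],
  [[0,0,0],[0,0,7],0.8],
  [[0,0,0],[0,0,6.8],0.8],
  [[0,0,0],[0,0,6.8],0.8],
])

```text
time: 30.7
tool_pos: [0.6632, -0.302, 0.1318]
tool_rot: [0.002, -0.023, 1.0, -0.001]
contact_force: [1.3, -0.1, -0.5]
gripper_width: 0.456
grasp_force: 62.1
```

Call:
apply_moves([
  [[0,0,0],[1,4,0],0.8],
  [[0,0,0],[2,8.5,0],0.8],
  [[0,0,0],[3,13,0],0.8],
  [[0,0,0],[4,18,0],0.8],
  [[0,0,0],[5,23,0],0.8],
  [[0,0,0],[6,28,0],0.8],
  [[0,0,0],[6.6,32,0],0.8],
  [[0,0,0],[6.6,33.8,0],0.8],
  [[0,0,0],[6.6,33.8,2],0.8],
  [[0,0,0],[6.6,33.8,6],0.8],
  [[0,0,0],[6.6,33.8,8.5],0.8],
  [[0,0,0],[6.6,33.8,9.4],0.8],
  [[0,0,0],[6.6,33.8,9.6],0.8],
  [[0,0,0],[6.6,33.8,9.7],0.8],
  [[0,0,0],[6.6,33.8,9.7],0.8],
])

```text
time: 32.2
tool_pos: [0.5799, 0.0336, 0.0326]
tool_rot: [-0.002, -0.023, 1.0, 0.0]
contact_force: [-8.3, 0.9, 12.7]
gripper_width: 0.455
grasp_force: 64.2
```

Call:
apply_moves([
  [[0,0,0],[0,0,0],0.3],
  [[0,0,0],[0,0,0],-0.4],
  [[0,0,0],[0,0,0],-0.4],
  [[0,0,0],[0,0,0],-0.4],
  [[0,0,0],[0,0,-2],-0.4],
  [[0,0,0],[0,0,-6],-0.4],
  [[0,0,0],[0,0,-11],-0.4],
  [[0,0,0],[0,0,-16],-0.4],
  [[0,0,0],[2,-5,-18],-0.4],
  [[0,0,0],[4,-10,-18],-0.4],
  [[0,0,0],[6,-15,-18],-0.4],
  [[0,0,0],[8,-20,-18],-0.4],
  [[0,0,0],[10,-25,-18],-0.4],
  [[0,0,0],[10,-30,-18],-0.4],
  [[0,0,0],[10,-34,-18],-0.4],
  [[0,0,0],[10,-34,-18],-0.4],
])

```text
time: 33.8
tool_pos: [0.4953, -0.3151, 0.2109]
tool_rot: [-0.0, -0.02, 1.0, -0.001]
contact_force: [0.2, 0.2, -0.8]
gripper_width: 0.697
grasp_force: 0.0
```

Run:
```python
from h import *
f=manip.grab_frame("side"); save(f,"s8.png"); g=manip.grab_frame("scene"); save(g,"s9.png")
for d in manip.spot_point(g,"brush_mid"): print(round(d["score"],2),cam2w(g,d["location"]))
a=cv2.resize(cv2.imread("pics/s8.png")[240:580,100:450],(400,400)); b=cv2.resize(cv2.imread("pics/s9.png")[150:450,350:650],(400,400))
cv2.imwrite("pics/c8.png",np.hstack([a,b]))
```

```text
0.8 [0.5820344  0.03232076 0.02139827]
0.71 [ 0.51261378  0.38379913 -0.00319498]
```

View pics/c8.png

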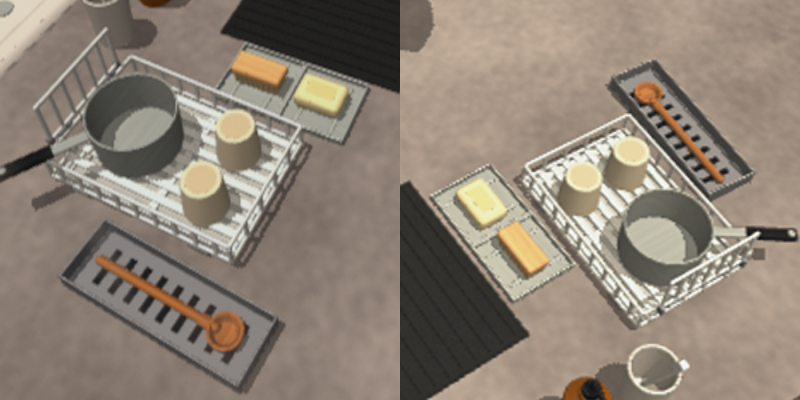

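Everything is in place: cups on both pegs ((238,138) and (205,190)), spoon in the trough, soap and brush flat in separate halves of the tray, and the pan where it was.

```bash
python3 -c "
from plant import manip
print(manip.job_done())"
```

```text
the job is handed in; nothing more can be done
None
```

The job is done and handed in at about 34 s: both cups are mouth down on the pegs, the large spoon is in the trough, the soap and brush (bristles down) are in separate halves of the tray, and the pan is untouched.

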